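# Check-weigh a roll of coins

## Task

Weigh the copper-coloured coin roll that lies on the counter: with the fingertips gently roll it over the counter on its side, up the sloping apron of the coin scale, until it drops into the V-shaped weighing pan and lies there still, carried by the pan alone. Only when it lies still and you have let go of it, press the red key beside the pan fully down to record the weight, and withdraw with the roll still in the pan. Do not pinch or lift the roll or stand it on end, and leave the other things where they are.

Things in the scene. Friction and masses are not known exactly. Their poses are not given: they have to be found in the camera images.
- coin_roll: copper-coloured roll of coins in smooth waxed paper (friction about 0.2, on fingers too, so it turns when pushed by its side), a solid cylinder 26.4 mm in diameter, 50 mm long, about 0.15 kg, lying on its side on the counter in front of the scale's apron, free to roll. Origin at the centre of one end face; its z axis runs along the cylinder's axis to the other end
- roll_mid (a point): the middle of the coin roll, on its axis (13.2 mm over the counter while it lies there); z axis along the cylinder. A roll that lies skewed to the V rolls off square to its own axis and strays sideways (about 45 mm per rad of skew on the way up the apron), unless it is squared up or followed
- scale: grey coin scale fixed to the counter, 197 x 196 mm. Origin on the counter under the bottom line of the pan's V, frame level: +x points up the apron and on to the display at the back, y along the V. Beside the pan (x -20 to 100 mm) stand housings 26 mm high: left at y 58 to 82 mm, right at y -114 to -58 mm. Behind the pan (x over 47 mm) is the display, up to 80 mm high
- weigh_pan: steel weighing pan on a spring (sinks about 3 mm under the roll): V groove along the scale's y, both sides at 40 degrees, 96 mm long between 3 mm end plates 16 mm high. Near lip 1 mm below the apron's crest, 10 mm above the V's bottom; far side 28 mm high. Origin mid V's bottom line, 7 mm over the counter when empty; axes as the scale's. The seated roll's middle lies 17 mm straight above it
- pan_v (a point): the middle of the bottom line of the pan's V; axes as the scale's
- record_key_top (a point): centre of the top of the round red record key (24 mm across) on the right housing, facing up; in the scale's frame at x = 8, y = -86 mm
- record_key (a joint): travel of the red key in m: 0 up, 0.005 fully down; a spring brings it back, about 4 N hold it fully down
- roll_grey: grey coin roll, 26 mm across, 50 mm high, standing on end; bystander; origin at the centre of its underside
- roll_yellow: yellow coin roll, 26 mm across, 50 mm high, standing on end; bystander; origin at the centre of its underside
- stamp: hand stamp with a red knob, 27 mm across, 76 mm high, standing; bystander; origin at the centre of its underside
- ink: dark blue ink bottle, 37 mm across, 76 mm high, standing; bystander; origin at the centre of its underside
- clips: pale green box of clips, 45 x 60 x 22 mm; bystander; origin at the centre of its underside
- tape: roll of brown tape lying flat, 81 mm across, 19 mm high; bystander; origin at the centre of its underside
- apron_crest (a point): middle of the apron's straight upper edge, at x = -15, z = 18 mm in the scale's frame (same axes). The plain slate-blue apron slopes down from here to the counter, which it meets at x = -95 mm; it is 116 mm wide (y -58 to 58 mm) and has no side walls
Things that resemble listed ones, but are neither listed nor needed, are in the scene too. Leave any green or pink look-alike of the coin_roll alone.

How it is judged:
On the way, in this order (a step that is already met when the one before it is completed fails the run):
1. the roll is being rolled up the apron: on its side, on the apron's surface and turning (x of roll_mid in the frame of scale between -0.085 and -0.015 m and z of roll_mid in the frame of scale below 0.033 m and contact force between coin_roll and scale above 0.05 N and angular speed of coin_roll above 0.3 rad/s), for 0.1 s.
2. the roll lies still in the V pan, let go, carried by the pan (x of roll_mid in the frame of pan_v between -0.004 and 0.004 m and z of roll_mid in the frame of pan_v between 0.013 and 0.021 m and angle between the z axis of coin_roll and the y axis of scale, either way round below 0.12 rad and contact force between coin_roll and weigh_pan above 0.6 N and linear speed of coin_roll below 0.01 m/s and angular speed of coin_roll below 0.3 rad/s and contact force between the arm and coin_roll below 0.05 N and contact force between the arm and weigh_pan below 0.05 N), for 0.3 s.
3. the red key is fully down while the roll lies still in the pan (all of step 2 and value of joint record_key above 0.0035 m), for 0.05 s.
At the end, for the whole second after the job is handed in: The roll lies still along the V of the pan (middle within 4 mm of the V's centre plane, axis within 0.12 rad of the V), carried by the pan with no finger on either, and the red key has come up again after its press (all of step 2 and value of joint record_key below 0.0015 m); the robot touches nothing.
It fails at once if the roll is lifted off the counter, or higher than rolling over the apron's crest takes it ((height (world z) of roll_mid above 0.022 m and x of roll_mid in the frame of scale below -0.105 m) or height (world z) of roll_mid above 0.042 m).
It fails at once if the roll is stood on end (angle between coin_roll's own z axis and vertical below 0.8 rad or angle between coin_roll's own z axis and vertical above 2.34 rad).
It fails at once if the red key is pressed down while the roll does not lie in the pan (value of joint record_key above 0.0035 m and not (x of roll_mid in the frame of pan_v between -0.004 and 0.004 m and z of roll_mid in the frame of pan_v between 0.013 and 0.021 m and angle between the z axis of coin_roll and the y axis of scale, either way round below 0.12 rad)).
It fails at once if another coin roll, the stamp, the ink bottle, the clip box or the tape is moved more than 15 mm (distance of any of roll_grey, roll_yellow, stamp, ink, clips, tape from where it was at the start of the episode above 0.015 m).
It fails at once if the roll is pinched or pressed hard (contact force between the fingers and coin_roll above 15 N).
It also fails if it takes over 64 s, if anything falls off the work surface, if the arm or the gripper's body presses on something with over 40 N, if the wrist force passes 120 N, or if a joint passes its speed limit or range.

## Robot

A 6-joint arm with a two-finger parallel gripper is mounted at the origin on a cart in front of the work surface, level with it; the furniture and walls round the work are solid. World frame = base frame: x ahead of the robot, y to its left, z up, the work surface at z = 0. Lengths are in m, angles in rad, forces in N, time in s.
With the tool pointing down it reaches from about 0.3 to 0.825 m from the base axis. Payload 5.4 kg.
Tool frame: the origin (TCP) lies at the very end of the fingers, on their centre line; the grasp point (between the pads) lies 19 mm behind it; z points along the fingers, y is the line along which they close (so a half turn about z gives the same grasp; the last joint's range is limited). The gripper opens to 92 mm and grips with 3 to 60 N. Pads are 20 mm wide; open, the fingers measure 128 mm over their backs; the gripper's body (75 mm by 189 mm) begins 69 mm behind the grasp point.
Start: joints at [0.989, 0.158, 1.597, -0, 1.386, -0.21], TCP at [0.209, 0.536, 0.215] pointing down, gripper open.
Joint ranges: [-2.91, 2.91], [-0.94, 2.29], [0.18, 2.7], [-1.29, 4.43], [0.17, 2.64], [-3, 3]. Speed limits (rad/s): [2.57, 2.57, 3.14, 3.14, 3.14, 3.14].

## Interface

Orientations are given as a rotation vector (axis times angle).
In Python, from workcell import bot gives the robot as it stands. Calls block until the motion is done:
- bot.goto(position, orientation): joint-space move of the TCP to a pose.
- bot.line_to(position, rot=None, max_speed=0.15): straight line of the TCP; rot=None keeps the orientation; max_speed is the mean speed in m/s.
- bot.set_joints(angles): joint-space move.
- bot.set_gripper(opening, newtons=None): opening from 0.0 (shut) to 1.0 (fully open); newtons is the grip in N (None keeps the last); returns when the fingers have stopped.
- bot.hold(seconds).
- bot.inverse_kinematics(position, orientation): joint angles nearest the present ones, or None.
- bot.read_camera(name): name is "side" or "top"; returns a dict with "pixels" (420x560x3 uint8, blue, green, red), "fx", "fy", "cx", "cy" (pixels), "R" (3x3) and "t" (3): a world point X has camera coordinates R X + t. Camera axes: x right, y down, z forward; pixel columns grow to the right and rows downward; lengths in m; the calibration is good to about 2 mm. A picture is of the moment at which its call begins. There is no depth.
A pose or a line that the arm cannot do raises bot.MotionError and nothing moves.
- bot.job_done(): hands the job in; it is judged then, once.
Readings, each from a call of its own:
- bot.current_clock(): time.
- bot.current_joints(): joint angles.
- bot.current_joint_vel(): joint speeds.
- bot.current_effort(): joint torques, N m.
- bot.current_ee_pos(): TCP position.
- bot.current_tool_rot(): TCP orientation.
- bot.current_contact_force(): force on the tool from outside, world axes, zero at the start.
- bot.current_ft_torque(): the same for the moment, N m.
- bot.current_opening(): opening from 0.0 (shut) to 1.0 (fully open).
- bot.current_grip_force(): force on a finger pad.
Only numpy, scipy, OpenCV 4.12 (cv2) and the standard library are available. Lean on these libraries where they do the work, as an engineer would, in place of code of your own. Each camera call takes 0.05 s, during which the arm holds its last target. There are 200 camera calls.

## Working session

There is one attempt and no reset: what is moved stays moved. The work goes in short steps, each a Python script; the robot and the scene stay as the last script left them, time stands still between calls to the robot, and variables do not carry over. Pictures are saved under pics/ and viewed, at most 10 in all, crops included, and the job is handed in when it is done.

```bash
mkdir -p pics; ls
python3 - <<'E'
from workcell import bot
import cv2,numpy as np,pickle
d={}
for n in ("side","top"):
    c=bot.read_camera(n); d[n]=c; cv2.imwrite(f"pics/{n}0.png",c["pixels"])
    R=np.array(c["R"]);print(n,c["fx"],c["cx"],c["cy"],-R.T@np.array(c["t"]),R.round(3).tolist())
pickle.dump(d,open("cam0.pkl","wb"))
print(bot.current_clock(),bot.current_ee_pos(),bot.current_tool_rot(),bot.current_opening())
E
```

```text
pics
side 471.92750363537647 280.9263728273002 204.91021671459907 [ 0.45667413 -1.02778596  0.61207433] [[0.993, -0.114, 0.006], [-0.053, -0.506, -0.861], [0.101, 0.855, -0.509]]
top 381.82255697883176 278.085904147567 208.88300580627606 [ 0.33042525 -0.08942511  1.11916311] [[0.016, -1.0, -0.015], [-0.981, -0.013, -0.191], [0.191, 0.018, -0.981]]
0.1 [0.20859751 0.5352266  0.21375107] [-5.80492172e-01 -3.08685280e+00  2.43542667e-03] 0.9982618313252231
```

View pics/side0.png

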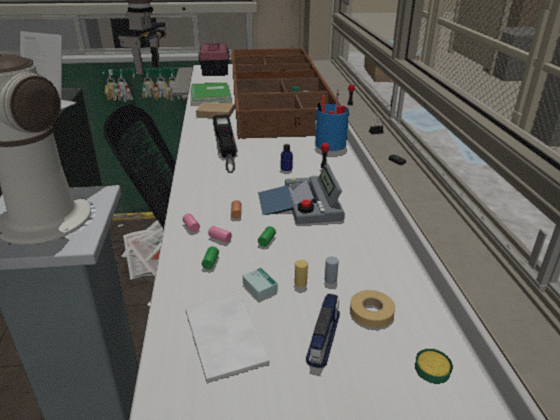

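View pics/top0.png

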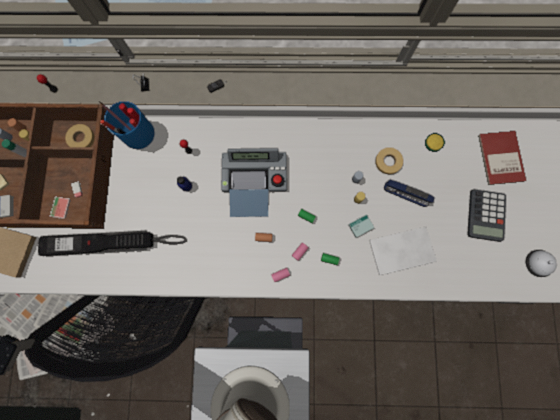

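The top view shows the scale at about (255,175), with its apron at (249,203) and red key at (278,181). Candidates for the roll are copper (264,237), pink (300,252) and (281,274), and green (307,215) and (330,259). In the side view the copper one is at (236,209). I'm choosing copper by colour and checking it in a close crop.

```bash
cat > h.py <<'E'
import numpy as np,cv2
from workcell import bot
def ray(c,uv):
    R=np.array(c["R"]);o=-R.T@np.array(c["t"])
    d=R.T@np.array([(uv[0]-c["cx"])/c["fx"],(uv[1]-c["cy"])/c["fy"],1]);return o,d/np.linalg.norm(d)
def onplane(c,uv,z):
    o,d=ray(c,uv);return o+d*(z-o[2])/d[2]
def tri(c1,u1,c2,u2):
    o1,d1=ray(c1,u1);o2,d2=ray(c2,u2)
    s=np.linalg.lstsq(np.c_[d1,-d2],o2-o1,rcond=None)[0]
    a,b=o1+s[0]*d1,o2+s[1]*d2;return (a+b)/2,np.linalg.norm(a-b)
def proj(c,X):
    p=np.array(c["R"])@np.array(X)+np.array(c["t"]);return np.array([c["fx"]*p[0]/p[2]+c["cx"],c["fy"]*p[1]/p[2]+c["cy"]])
def blobs(c,lo,hi,box,amin=15):
    h=cv2.cvtColor(c["pixels"],cv2.COLOR_BGR2HSV);m=cv2.inRange(h,np.array(lo),np.array(hi))
    k=np.zeros_like(m);x0,y0,x1,y1=box;k[y0:y1,x0:x1]=m[y0:y1,x0:x1]
    cs=cv2.findContours(k,cv2.RETR_EXTERNAL,cv2.CHAIN_APPROX_NONE)[0]
    out=[]
    for q in sorted(cs,key=cv2.contourArea,reverse=True):
        if cv2.contourArea(q)<amin: continue
        M=cv2.moments(q);out.append((np.array([M["m10"],M["m01"]])/M["m00"],M["m00"],q))
    return out
E
python3 - <<'E'
import pickle,cv2,numpy as np
from h import *
d=pickle.load(open("cam0.pkl","rb"));T,S=d["top"],d["side"]
for n,c,pts in (("top",T,[(264,237),(300,252),(249,205),(278,181),(240,195)]),("side",S,[(236,209),(219,234),(275,201),(306,205),(292,195)])):
    h=cv2.cvtColor(c["pixels"],cv2.COLOR_BGR2HSV)
    for p in pts: print(n,p,h[p[1],p[0]])
ct=T["pixels"][140:260,210:330];cs=S["pixels"][155:255,180:350]
a=cv2.resize(ct,None,fx=3.3,fy=3.3,interpolation=cv2.INTER_CUBIC);b=cv2.resize(cs,None,fx=2.35,fy=2.35,interpolation=cv2.INTER_CUBIC)
o=np.zeros((400,800,3),np.uint8);o[:a.shape[0],:a.shape[1]]=a;o[:b.shape[0],400:400+b.shape[1]]=b[:,:400]
cv2.imwrite("pics/crop.png",o)
E
```

```text
top (264, 237) [ 11 127 159]
top (300, 252) [171  95 179]
top (249, 205) [104  63 121]
top (278, 181) [  1 188 176]
top (240, 195) [105  62 124]
side (236, 209) [ 11 116 169]
side (219, 234) [170  96 149]
side (275, 201) [106  72 106]
side (306, 205) [  3 214 107]
side (292, 195) [116  14 131]
```

View pics/crop.png

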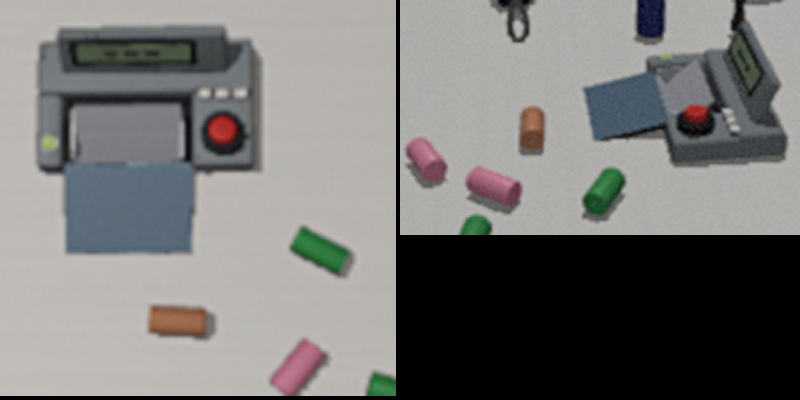

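The crop confirms the copper roll at top pixel (264,237), lying nearly along the V and slightly to the right of the apron's middle. Next I'll measure the scale, key and roll.

```bash
cat >> h.py <<'E'
CU=((5,80,60),(18,255,255))
def roll_axis(c,b,z=0.0132):
    (cx,cy),(w,h),a=cv2.minAreaRect(b[2]);return b[0]
def axis_top(c,b,z):
    # principal direction of the blob pixels cast on plane z
    m=np.zeros(c["pixels"].shape[:2],np.uint8);cv2.drawContours(m,[b[2]],-1,255,-1)
    v,u=np.nonzero(m);P=np.array([onplane(c,p,z)[:2] for p in zip(u,v)]);mu=P.mean(0)
    w,V=np.linalg.eigh(np.cov((P-mu).T));return mu,V[:,1],2*np.sqrt(3*w)
E
python3 - <<'E'
import pickle
from h import *
d=pickle.load(open("cam0.pkl","rb"));T,S=d["top"],d["side"]
AP=((98,45,60),(112,110,200))
def quad(c,box):
    b=blobs(c,*AP,box)[0];hull=cv2.convexHull(b[2])
    for e in np.arange(1,15,.5):
        q=cv2.approxPolyDP(hull,e,True)
        if len(q)==4: break
    # refine: fit lines to contour points by side
    q=q[:,0].astype(float);P=b[2][:,0].astype(float);L=[]
    for i in range(4):
        a,e=q[i],q[(i+1)%4];t=(e-a)/np.linalg.norm(e-a);n=np.array([-t[1],t[0]])
        s=(P-a)@t;k=(abs((P-a)@n)<2.5)&(s>4)&(s<np.linalg.norm(e-a)-4)
        vx,vy,x,y=cv2.fitLine(P[k].astype(np.float32),cv2.DIST_HUBER,0,.01,.01).ravel();L.append((x,y,vx,vy))
    out=[]
    for i in range(4):
        x1,y1,a1,b1=L[i-1];x2,y2,a2,b2=L[i]
        s=np.linalg.solve([[a1,-a2],[b1,-b2]],[x2-x1,y2-y1]);out.append([x1+s[0]*a1,y1+s[0]*b1])
    return np.array(out),b[1]
qt,at=quad(T,(210,180,290,225));qs,as_=quad(S,(250,180,305,220))
print(qt.round(1).tolist(),at);print(qs.round(1).tolist(),as_)
for p in qt: print("top z0",onplane(T,p,0).round(4),"z18",onplane(T,p,.018).round(4))
for p in qs: print("side z0",onplane(S,p,0).round(4),"z18",onplane(S,p,.018).round(4))
for n,c,bx in (("k",T,(265,165,295,195)),("k",S,(290,190,320,220))):
    b=blobs(c,(0,140,70),(8,255,255),bx,5);print(n,[(x[0].round(1),x[1]) for x in b])
kt=blobs(T,(0,140,70),(8,255,255),(265,165,295,195),5)[0];ks=blobs(S,(0,140,70),(8,255,255),(290,190,320,220),5)[0]
print("key",tri(T,kt[0],S,ks[0]))
rt=blobs(T,*CU,(245,220,285,255))[0];rs=blobs(S,*CU,(225,195,248,222))[0]
print("roll",rt[0],rs[0],tri(T,rt[0],S,rs[0]),onplane(T,rt[0],.0132),onplane(S,rs[0],.0132))
print(axis_top(T,rt,.018),axis_top(S,rs,.015))
for n,c,bx in(("t",T,(225,155,290,200)),):
    h=cv2.cvtColor(c["pixels"],cv2.COLOR_BGR2HSV)
    print(c["pixels"][180,225:292,1].tolist());print(c["pixels"][150:225,249,1].tolist())
E
```

```text
[[267.0, 190.0], [267.0, 215.0], [230.0, 215.0], [230.0, 190.0]] 942.5
[[286.6000061035156, 186.0], [293.5, 206.3000030517578], [262.70001220703125, 214.39999389648438], [259.1000061035156, 192.39999389648438]] 653.5
top z0 [ 0.6057 -0.0351  0.    ] z18 [ 0.6013 -0.0359  0.018 ]
top z0 [ 0.5292 -0.0367  0.    ] z18 [ 0.526  -0.0376  0.018 ]
top z0 [0.5277 0.0737 0.    ] z18 [0.5245 0.0711 0.018 ]
top z0 [0.6044 0.0768 0.    ] z18 [0.6    0.0741 0.018 ]
side z0 [0.6052 0.1    0.    ] z18 [0.6009 0.0668 0.018 ]
side z0 [ 0.6089 -0.0097  0.    ] z18 [ 0.6045 -0.0397  0.018 ]
side z0 [ 0.5282 -0.0405  0.    ] z18 [ 0.5261 -0.0695  0.018 ]
side z0 [0.5277 0.0718 0.    ] z18 [0.5256 0.0394 0.018 ]
k [(array([276.9, 178.9]), 50.5)]
k [(array([305.3, 203.1]), 42.5)]
key (array([ 0.62930847, -0.06527049,  0.04061469]), np.float64(0.00048199849097943016))
roll [263.16510903 236.88785047] [235.89664083 209.48062016] (array([ 0.46277193, -0.02735779,  0.01031845]), np.float64(0.000935152380254839)) [ 0.4619594 -0.0275533  0.0132   ] [ 0.46320419 -0.03202341  0.0132    ]
(array([ 0.46138505, -0.0
[... 152 characters left out ...]
[0.02155825, 0.07905324]))
[124, 111, 107, 76, 30, 38, 131, 155, 116, 126, 128, 128, 127, 127, 127, 128, 127, 127, 128, 127, 126, 125, 127, 127, 128, 127, 126, 128, 126, 126, 126, 126, 127, 125, 127, 127, 126, 126, 127, 146, 137, 37, 20, 82, 121, 110, 53, 31, 38, 51, 60, 56, 50, 48, 42, 37, 24, 25, 33, 68, 90, 82, 90, 114, 152, 182, 182]
[106, 76, 37, 62, 80, 61, 50, 74, 62, 38, 57, 67, 106, 124, 123, 122, 121, 103, 67, 39, 26, 68, 116, 129, 128, 127, 127, 126, 125, 125, 128, 127, 122, 125, 124, 123, 122, 121, 121, 133, 122, 110, 111, 109, 109, 107, 109, 109, 107, 108, 108, 108, 109, 106, 109, 107, 106, 107, 106, 107, 108, 107, 108, 106, 104, 104, 131, 175, 187, 186, 186, 186, 185, 185, 185]
```

```bash
cat >> h.py <<'E'
from scipy.spatial.transform import Rotation as Ro
YAW=0.01; SC=np.array([.6205,.0185])
ROT=(Ro.from_euler('z',YAW)*Ro.from_euler('y',np.pi)).as_rotvec()
def sc(x,y): return SC+np.array([[np.cos(YAW),-np.sin(YAW)],[np.sin(YAW),np.cos(YAW)]])@[x,y]
def look(tag,box=(225,170,300,260)):
    T=bot.read_camera("top");b=blobs(T,*CU,box,8)
    for q in b[:2]:
        mu,v,l=axis_top(T,q,.018);v=v*np.sign(v[1]);r=np.array([[np.cos(YAW),np.sin(YAW)],[-np.sin(YAW),np.cos(YAW)]])@(mu-SC)
        print(tag,"roll world",mu.round(4),"scale",r.round(4),"yaw rel",round(-np.arctan2(v[0],v[1])-YAW,3),l.round(3),"area",q[1])
    return T
E
python3 - <<'E'
from h import *
print(bot.inverse_kinematics([.462,-.082,.1],ROT),bot.inverse_kinematics([.6,.02,.02],ROT),bot.inverse_kinematics([.63,-.066,.04],ROT))
bot.set_gripper(0.0,5)
bot.goto([.462,-.082,.12],ROT); print(bot.current_clock(),bot.current_ee_pos())
bot.line_to([.462,-.082,.007],max_speed=.1); print(bot.current_contact_force())
bot.line_to([.462,-.0265,.007],max_speed=.03); print(bot.current_contact_force(),bot.current_ee_pos(),bot.current_opening())
T=look("a");S=bot.read_camera("side")
bot.line_to([.462,-.045,.007],max_speed=.1)
bot.line_to([.40,-.045,.1],max_speed=.2)
T=look("b");print(bot.current_clock())
cv2.imwrite("pics/b.png",np.hstack([cv2.resize(T["pixels"][150:260,210:330],(436,400)),cv2.resize(S["pixels"][155:265,190:290],(364,400))]))
E
```

```text
[-0.43405583  0.00723782  1.99764748  0.          1.13670736 -2.01485216] [-0.16775362  0.44250154  1.66039239  0.          1.03869872 -1.74854994] [-0.29481163  0.48655824  1.5524943   0.          1.10254011 -1.87560796]
3.8417 [ 0.46223571 -0.08150698  0.12013831]
[-0.10995328  0.03130636  0.2203693 ]
[-0.4458183  -0.38578788  1.21844769] [ 0.46200718 -0.02654726  0.00699588] 0.006396058818436223
8.3167
```

View pics/b.png

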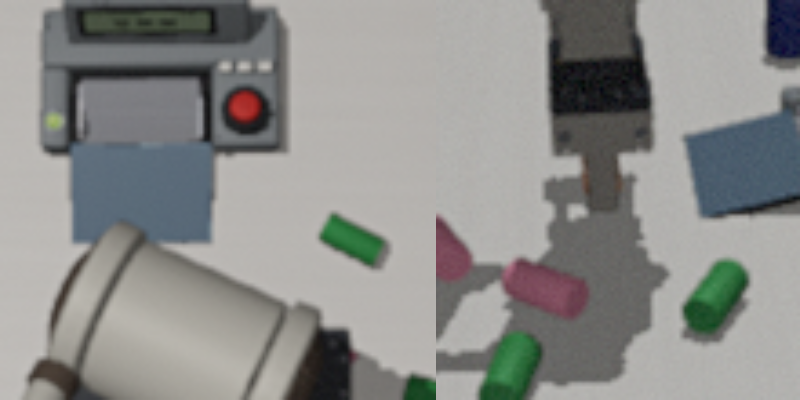

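The arm hides the roll from the top camera. The side view shows copper on both sides of the finger, at about (585–618,180) in the crop, so the push stayed centred. I'll locate the roll from the side camera.

```bash
cat >> h.py <<'E'
def look_s(tag,box=(215,165,320,225),z=.0132):
    S=bot.read_camera("side");b=blobs(S,*CU,box,8)
    for q in b[:3]:
        P=q[2][:,0].astype(float);m=q[0]
        mu,v,l=axis_top(S,q,z);v=v*np.sign(v[1])
        print(tag,"px",m.round(1),"area",q[1],"world",onplane(S,m,z).round(4),"yaw",round(-np.arctan2(v[0],v[1]),3),"bbox",cv2.boundingRect(q[2]))
    return S
E
python3 - <<'E'
from h import *
bot.goto([.36,-.28,.15],ROT)
T=look("b");S=look_s("s");print(bot.current_clock())
b=blobs(T,*CU,(225,170,300,260),8)
b2=blobs(S,*CU,(215,165,320,225),8)
if b and b2: print(tri(T,b[0][0],S,b2[0][0]))
E
```

```text
b roll world [0.4592 0.0103] scale [-0.1614 -0.0066] yaw rel -0.0 [0.023 0.049] area 111.0
s px [235.  201.3] area 120.0 world [0.4621 0.008  0.0132] yaw -0.009 bbox (231, 193, 9, 18)
9.375
(array([0.46104366, 0.01102565, 0.01127021]), np.float64(0.002212379565423071))
```

Run:
```python
from h import *
y=.012
bot.set_gripper(0.2,5)
bot.goto([.42,y,.08],ROT)
bot.line_to([.42,y,.006],max_speed=.1);print(bot.current_opening(),bot.current_contact_force())
bot.line_to([.501,y+.001,.006],max_speed=.03);look_s("foot")
bot.line_to([.5575,y+.0015,.015],max_speed=.03)
S=look_s("mid",z=.025);print(bot.current_contact_force(),bot.current_ee_pos(),bot.current_clock())
cv2.imwrite("pics/c.png",cv2.resize(S["pixels"][150:230,220:340],(750,500)))
```

```text
0.19905727290633696 [ 0.12725119 -0.14258097 -0.02021267]
foot px [259.6 200. ] area 122.5 world [0.5244 0.0086 0.0132] yaw -0.037 bbox (255, 192, 10, 17)
mid px [282.  194.6] area 118.5 world [0.5816 0.0091 0.025 ] yaw -0.076 bbox (278, 186, 10, 18)
[-0.53236352 -0.55187486 -0.583262  ] [0.55743235 0.01350023 0.01496601] 16.8917
```

View pics/c.png

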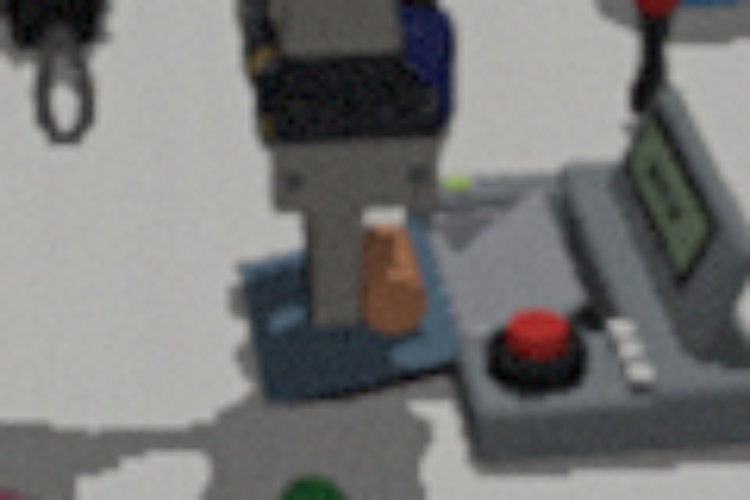

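The roll rests squarely against the fingers at mid-apron, at crop pixel (393,280). I'll push it on over the crest.

Run:
```python
from h import *
y=.0135
bot.line_to([.583,y+.0003,.0205],max_speed=.025)
look_s("crest",z=.03)
for k in range(4):
    x=.5855+.002*k
    bot.line_to([x,y+.0003,.0212],max_speed=.02)
    S=look_s(f"{x:.4f}",z=.028)
    w=onplane(S,blobs(S,*CU,(215,165,320,225),8)[0][0],.024)
    if w[0]>.615: break
bot.line_to([x-.05,y,.07],max_speed=.1)
bot.goto([.42,-.2,.15],ROT)
look("t",(220,160,290,215));S=look_s("s",z=.021);print(bot.current_clock(),bot.current_contact_force())
T=bot.read_camera("top")
cv2.imwrite("pics/d.png",np.hstack([cv2.resize(T["pixels"][140:230,210:310],(400,360)),cv2.resize(S["pixels"][150:240,250:350],(400,360))]))
```

```text
crest px [296.4 194.9] area 124.0 world [ 0.6165 -0.0048  0.03  ] yaw -0.046 bbox (291, 187, 12, 17)
0.5855 px [296.4 194.8] area 123.0 world [ 0.617  -0.0007  0.028 ] yaw -0.044 bbox (291, 187, 12, 17)
t roll world [0.6198 0.0132] scale [-0.0007 -0.0053] yaw rel 0.03 [0.026 0.049] area 118.0
s px [296.4 194.8] area 121.0 world [0.6191 0.0113 0.021 ] yaw -0.05 bbox (291, 187, 12, 17)
20.4167 [ 0.2375268   0.84575141 -0.36440398]
```

View pics/d.png

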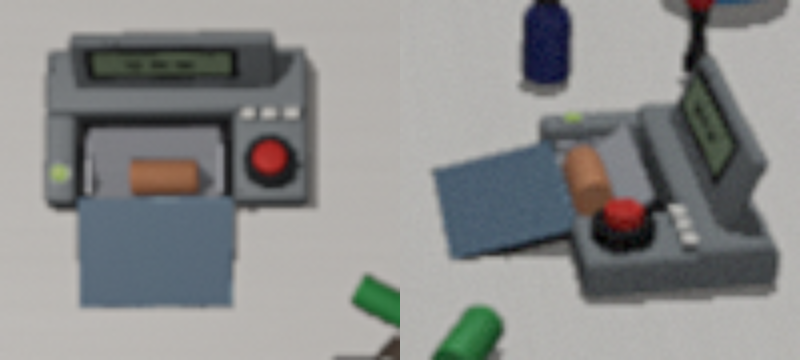

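The roll lies in the V at left-crop (165,176), about −0.7 mm off centre. Next is the red key: close the fingers, press guarded by force, and withdraw.

Run:
```python
from h import *
bot.set_gripper(0.0,5)
x,y=sc(.008,-.088);print(x,y)
bot.goto([x,y,.10],ROT);bot.line_to([x,y,.050],max_speed=.08);bot.hold(.2)
f0=bot.current_contact_force()[2];z=.050;zc=None
while z>.028:
    z-=.001;bot.line_to([x,y,z],max_speed=.02);f=bot.current_contact_force()[2]-f0
    if abs(f)>.7: print(round(z,4),round(f,2))
    if zc is None and abs(f)>1: zc=z
    if abs(f)>7: break
bot.hold(.3);print("pressed",z,zc,bot.current_ee_pos(),bot.current_contact_force()[2]-f0,bot.current_clock())
bot.line_to([x,y,.10],max_speed=.06)
bot.goto([.42,-.2,.15],ROT);bot.hold(.5)
look("t",(220,160,290,215));look_s("s",z=.021);print(bot.current_clock())
```

```text
0.62937958533674 -0.0694156013699932
0.049 -1.02
0.048 -1.4
0.046 1.22
0.045 1.79
0.044 1.37
0.043 2.38
0.042 3.96
0.041 8.54
pressed 0.040999999999999995 0.049 [ 0.62965683 -0.06949413  0.042287  ] 8.793612878860388 25.4083
t roll world [0.6197 0.013 ] scale [-0.0009 -0.0055] yaw rel 0.016 [0.026 0.05 ] area 119.5
s px [296.4 194.8] area 121.5 world [0.619  0.0117 0.021 ] yaw -0.048 bbox (291, 187, 12, 17)
28.1333
```

The force ramped to about 4 N and then hit a stiff stop, which fits a bottomed key. I'll press once more, slightly firmer and logging the true height, to be sure before handing in.

Run:
```python
from h import *
x,y=sc(.008,-.087)
bot.goto([x,y,.10],ROT);bot.line_to([x,y,.052],max_speed=.08);bot.hold(.4)
f0=bot.current_contact_force()[2]
for z in (.049,.048,.047,.046,.045,.044,.043,.042,.041,.040,.039):
    bot.line_to([x,y,z],max_speed=.02);bot.hold(.15);f=bot.current_contact_force()[2]-f0
    print(z,round(bot.current_ee_pos()[2],4),round(f,2))
    if f>13: break
bot.line_to([x,y,.10],max_speed=.06)
bot.goto([.42,-.2,.15],ROT);bot.hold(.5)
T=look("t",(220,160,290,215));S=look_s("s",z=.021);print(bot.current_clock())
cv2.imwrite("pics/e.png",np.hstack([cv2.resize(T["pixels"][140:230,210:310],(400,360)),cv2.resize(S["pixels"][150:240,250:350],(400,360))]))
```

```text
0.049 0.049 -0.3
0.048 0.048 -0.03
0.047 0.0472 0.79
0.046 0.0462 2.32
0.045 0.0451 2.14
0.044 0.0441 1.63
0.043 0.0432 3.63
0.042 0.0424 5.95
0.041 0.0423 9.76
0.04 0.0422 14.8
t roll world [0.6198 0.0131] scale [-0.0007 -0.0054] yaw rel 0.02 [0.026 0.05 ] area 117.5
s px [296.3 194.9] area 123.5 world [0.6188 0.0113 0.021 ] yaw -0.055 bbox (291, 187, 12, 17)
37.0667
```

View pics/e.png

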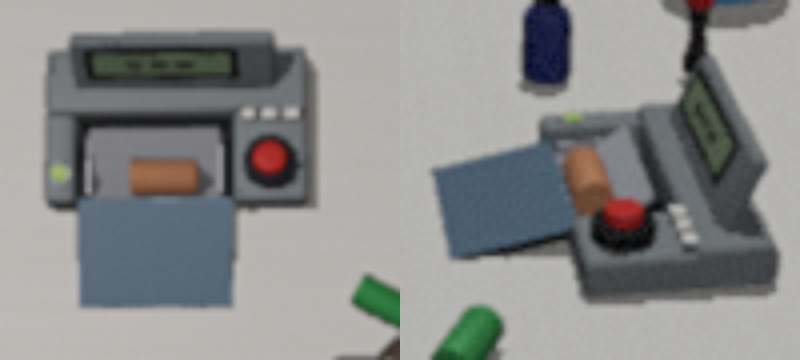

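The hard stop is at 42.3 mm after about 5 mm of travel, so the key went fully down. The picture shows the roll still in the V at (165,176) and the key up again at (268,157).

```bash
python3 -c "
from workcell import bot
print(bot.job_done())"
```

```text
the job is handed in; nothing more can be done
None
```

The job is handed in, with no verdict returned: I rolled the copper coin roll up the apron into the weighing pan, where it lies still, and pressed the red key fully down twice (the second press to be sure); it came back up and the arm is clear.

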